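# Load the bench dryer and hold its air shutter half open

## Robot

A 6-joint arm with a two-finger parallel gripper is mounted at the origin on the work surface. World frame = base frame: x ahead of the robot, y to its left, z up, the work surface at z = 0. Lengths are in mm, angles in rad, forces in N, time in s.
With the tool pointing down it reaches from about 300 to 775 mm from the base axis. Payload 14.6 kg.
Tool frame: the origin (TCP) lies on the centre line of the jaws, within the pads' length; the fingertips stand manip.finger_overhang ahead of it and the grasp point (between the pads) lies 11 mm behind it (manip.finger_overhang is the distance from the TCP to the fingertips, in mm); y points along the fingers, x is the direction in which the jaws open and shut, and the axes are right-handed (so a half turn about y gives the same grasp; the last joint's range is limited). The gripper opens to 94 mm and grips with 3 to 60 N. Pads are 16 mm wide; open, the fingers measure 119 mm over their backs; the gripper's body (75 mm by 177 mm) begins 78 mm behind the grasp point.
Start: joints at [-1.188, 0.3, 1.521, -0, 1.321, -0.067], TCP at [239.124, -495.287, 213.446] pointing down, gripper open.
Joint ranges: [-3.03, 3.03], [-0.79, 2.21], [0.23, 2.52], [-1.04, 4.18], [0, 3.07], [-2.55, 2.55]. Speed limits (rad/s): [2.22, 2.22, 2.57, 3.14, 3.14, 3.14].

## Interface

Orientations are given as [roll, pitch, yaw] about the fixed x, y, z axes, in that order (R = Rz(yaw) Ry(pitch) Rx(roll)).
In Python, from cell import monitor, viewer, ticket, manip gives the robot as it stands.
- The arm moves only by the shell command python3 -m jog 'ROWS' [FORCE]. ROWS is JSON, a list of rows, each an object of numbers: "grip": the finger opening in cm, from 0 to 9.4; "dx", "dy", "dz": the shift along the tool's x, y, z in cm; "spin": the turn about the tool's y in degrees. In form: [{"grip": .., "dx": .., "dy": .., "dz": .., "spin": ..}, ...]. A call has 1 to 20 rows; each row is the pose to reach, as a shift and turn from the pose commanded when the call began, along the tool's axes at that moment; what a row does not reach only later rows make up. A row lasts 1/8 s, in which the tool goes at most 62.5 mm and 10.7 degrees, less where a joint would pass 70% of its speed; a pose out of reach is approached as far as the arm can. A call with a gripper value outside its range is refused whole. The fingers move at their own pace and stop on an object; FORCE is the grip in N (left out, the last holds). Time passes only in rows, so rows that repeat a pose let the fingers close. It gives the time, the measured TCP pose, the force and the opening at its end, in the units of the state.
- monitor.read_state(): the state, without advancing time (a new reading comes with each control period).
- viewer.camera(name): name is "side" or "top"; returns a dict with "color" (400x640x3 uint8, red, green, blue), "vertical_fov" (degrees; the focal length in pixels is half the picture's height over the tangent of half this angle, whatever the lens; pixels are square), "cx", "cy" (the principal point, pixels), "rvec" (rotation vector, rad) and "tvec" (3), from world to camera coordinates, as OpenCV has them. Camera axes: x right, y down, z forward; pixel columns grow to the right and rows downward; lengths in mm; the calibration is good to about 2 mm. A picture is of the moment at which its call begins. There is no depth.
- ticket.sign_off(): hands the job in, once; it reports no verdict.
The state is a dict: "clock": time; "joints": joint angles; "qd": joint speeds; "effort": joint torques, N m; "eef_pos": TCP position; "eef_rot": TCP orientation; "wrist_force": force on the tool from outside, world axes, zero at the start; "moment": the same for the moment, N m; "finger_gap": finger opening in mm.
Only numpy, scipy, OpenCV 4.12 (cv2) and the standard library are available. Lean on these libraries where they do the work, as an engineer would, in place of code of your own. Each camera call takes 0.05 s, during which the arm holds its last target. There are 200 camera calls.

## Task

Load the bench dryer with the washed bisque vessels: nest them in the bowl that already stands on it, first the beaker upright into the bowl, then the slim tumbler upright into the beaker, and let go of them. Then draw the dryer's sprung air shutter half way open with the gripper and finish while still holding it there, because it springs shut when let go; leave the jar, ring, stone and brush alone.

Things in the scene. Friction and masses are not known exactly. Their poses are not given: they have to be found in the camera images.
- dryer: low grey housing fixed to the bench, 220 (x) x 360 (y) x 40 mm high. Origin: centre of its underside. At yaw 0 its +x points away from the robot. Its +y half is the loading place (dark flat slotted plate), its -y half holds the air shutter between two 10 mm high guides along x. Brass ribs on the guides show where the plate's near (-x) edge stands at half travel
- shutter (a joint): sprung air shutter: steel plate 92 x 82 x 4 mm with an upright black round knob, on the dryer. Value in m: 0 = shut (where the spring keeps it), 0.070 = fully open; half travel is 0.035. It opens by sliding along the dryer's own -x. The spring pulls it shut with about 3 N at 0, 8.6 N at half and 14 N fully open; let go, it springs shut
- shutter_knob (a point): a point on the axis of the shutter's knob, 14 mm below the knob's top. The knob is an upright cylinder, 20 mm in diameter, 40 mm high, standing on the plate (the plate's upper face is 26 mm below this point, 45 mm above the bench). Axes as the dryer's; it moves with the shutter
- bowl: wide terracotta bowl, 124 mm across the rim, 56 mm high, wall 5 mm, inner floor 8 mm above its underside and about 90 mm across; it stands on the dryer's loading place. Origin: centre of its underside, z up
- beaker: medium terracotta beaker, 64 mm across (straight wall from 25 mm up to the rim; foot 52 mm), 80 mm high, wall 5 mm, inner floor 8 mm above its underside, 0.13 to 0.25 kg; stands on the bench, and in the bowl its rim stands 32 mm above the bowl's rim. Origin: centre of its underside, z up
- tumbler: slim terracotta tumbler, the narrowest vessel, 42 mm across (straight wall from 25 mm up to the rim; foot 32 mm), 96 mm high, wall 4 mm, 0.08 to 0.17 kg; stands on the bench, and in the beaker (54 mm bore) its rim stands 24 mm above the beaker's. Origin: centre of its underside, z up
- jar: bystander: closed jar, 64 mm in diameter, 75 mm high, standing on the bench. Origin: centre of its underside
- collar: bystander: white plastic ring, 64 mm outside, 30 mm high, on the bench. Origin: centre of its underside
- stone: bystander: grey pebble, 54 mm across, 26 mm high. Origin: centre of its underside
- brush: bystander: brush lying on the bench on the left. Origin: on its underside, about at its middle; it lies along its x
Not all that is in view belongs to the job. Leave any blue look-alike of the beaker alone. Leave any blue or turquoise look-alike of the tumbler alone.

How it is judged:
By the outcome, as a careful person would: the job done as asked, in the order asked, and still so for the second after the job is handed in, while the arm keeps its last pose, push and grip.
It also fails if it takes over 64 s, if anything falls off the work surface, if the arm or the gripper's body presses on something with over 40 N, if the wrist force passes 120 N, or if a joint passes its speed limit or range.

## Working session

There is one attempt and no reset: what is moved stays moved. The work goes in short steps, Python scripts to look and compute and a shell command to move; the robot and the scene stay as the last step left them, time stands still between calls to the robot, and variables do not carry over. Pictures are saved under pics/ and viewed, about 8 in all and at most 12, crops included, and the job is handed in when it is done.

```bash
mkdir -p pics; ls; python3 - <<'E'
from cell import monitor, viewer, manip
import cv2
print(monitor.read_state()); print(manip.finger_overhang)
for n in("side","top"):
    c=viewer.camera(n); cv2.imwrite(f"pics/{n}0.png",c["color"][:,:,::-1]); print(n,c["vertical_fov"],c["cx"],c["cy"],c["rvec"],c["tvec"], c.keys())
E
```

```text
pics
{'clock': 0.0, 'joints': array([-1.18761987e+00,  3.00475082e-01,  1.52156805e+00, -2.93211627e-05,
        1.32070195e+00, -6.65861771e-02]), 'qd': array([-1.04577050e-03,  7.14392246e-04,  2.52703226e-03, -4.00768622e-05,
       -5.90988516e-05,  1.28882416e-03]), 'effort': array([ 3.03469724e-04, -5.31807554e+01, -3.52737808e+01,  7.08454801e-02,
        2.44062074e-02, -9.88723309e-05]), 'eef_pos': array([ 239.01743582, -495.07190189,  212.88965476]), 'eef_rot': array([-1.57074799e+00,  1.15176584e-03, -1.12102639e+00]), 'wrist_force': array([0.49928186, 0.09465404, 0.2280021 ]), 'moment': array([-0.0191071 ,  0.06922337, -0.03784714]), 'finger_gap': 93.83501542996925}
8.0
side 45.634631236877865 318.9769875672356 194.4257595166264 [ 0.69546897 -2.60581424  1.17859352] [ 495.71432641  221.38375357 1052.85690731] dict_keys(['color', 'vertical_fov', 'cx', 'cy', 'rvec', 'tvec'])
top 49.10040634707332 326.6076627904632 198.33914327376917 [ 2.10451153 -2.14756703  0.16727281] [  30.44940749  536.13941524 1067.85391901] dict_keys(['color', 'vertical_fov', 'cx', 'cy', 'rvec', 'tvec'])
```

View pics/top0.png

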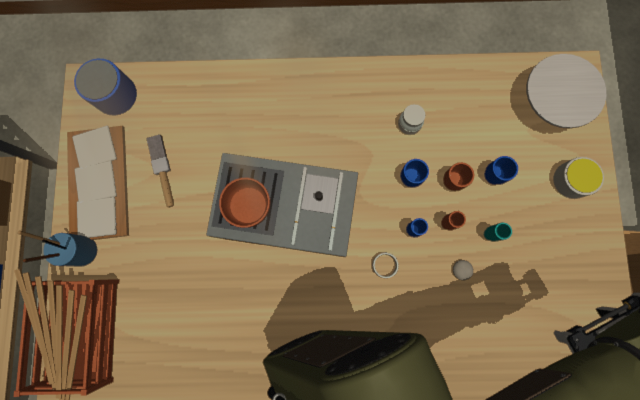

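View pics/side0.png

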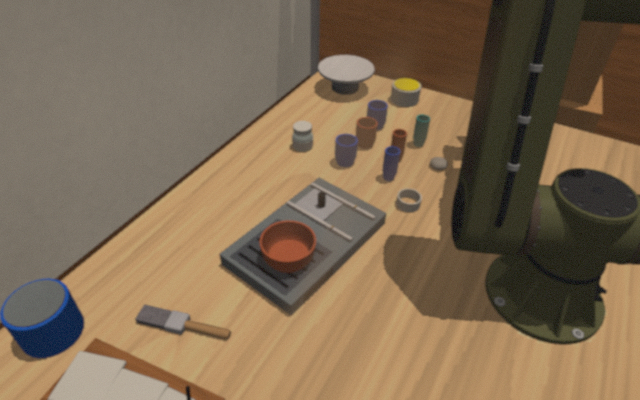

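The top view shows the terracotta beaker at (460,176) between blue look-alikes at (415,173) and (503,170). The terracotta tumbler is at (455,220), between a blue one at (418,228) and a turquoise one at (500,232). The bowl is at (245,202) and the knob at (318,196). The side view agrees: beaker (367,132), tumbler (399,143). The terracotta pieces fit the description, so I'll measure them now and confirm in a crop.

```bash
cat > h.py <<'E'
import numpy as np, cv2
from scipy.optimize import least_squares
from cell import viewer, monitor
class Cam:
    def __init__(s,n):
        c=viewer.camera(n); s.im=c["color"]; f=200/np.tan(np.radians(c["vertical_fov"])/2)
        s.K=np.array([[f,0,c["cx"]],[0,f,c["cy"]],[0,0,1]]); s.rv=np.array(c["rvec"],float); s.t=np.array(c["tvec"],float)
        s.R=cv2.Rodrigues(s.rv)[0]; s.C=-s.R.T@s.t
        s.hsv=cv2.cvtColor(s.im,cv2.COLOR_RGB2HSV)
    def ray(s,p,z):
        p=np.atleast_2d(p).astype(float); d=np.c_[p,np.ones(len(p))]@np.linalg.inv(s.K).T@s.R
        return s.C+d*((z-s.C[2])/d[:,2])[:,None]
    def px(s,P): return cv2.projectPoints(np.atleast_2d(P).astype(float),s.rv,s.t,s.K,None)[0][:,0]
    def save(s,name,box,k):
        x0,y0,x1,y1=box; cv2.imwrite(name,cv2.resize(s.im[y0:y1,x0:x1,::-1],None,fx=k,fy=k,interpolation=cv2.INTER_CUBIC))
def terra(c):
    h,s,v=[c.hsv[...,i].astype(int) for i in range(3)]
    return (((h<9)|(h>174))&(s>120)&(v>50)).astype(np.uint8)
def blobs(m,amin=60):
    cs,_=cv2.findContours(m,cv2.RETR_EXTERNAL,cv2.CHAIN_APPROX_NONE); return [c for c in cs if cv2.contourArea(c)>amin]
def rim(c,cont,z,R):
    """centre of the rim circle (radius R at height z): fit to the contour half away from the camera's foot"""
    P=c.ray(cont[:,0],z)[:,:2]; ctr=P.mean(0); out=ctr-c.C[:2]; out/=np.linalg.norm(out)
    Q=P[(P-ctr)@out>-0.1*R]
    r=least_squares(lambda q:np.hypot(*(Q-q[:2]).T)-q[2],[*ctr,R],loss="soft_l1")
    r2=least_squares(lambda q:np.hypot(*(Q-q).T)-R,ctr,loss="soft_l1")
    return r2.x,r.x,np.std(r2.fun)
E
python3 - <<'E'
from h import *
t=Cam("top"); s=Cam("side"); print("C",t.C,s.C)
for n,c in(("top",t),("side",s)):
    for b in blobs(terra(c)):
        x,y,w,h=cv2.boundingRect(b)
        if (n=="top" and 200<x<520 and y<260) or (n=="side" and x>240 and x<420 and y<280):
            print(n,(x,y,w,h),cv2.contourArea(b))
            for nm,z,R in (("bowl",96,62),("beaker",80,32),("tumbler",96,21)):
                if (w>40)==(nm=="bowl"): print("  ",nm,*[np.round(q,1) for q in rim(c,b,z,R)])
# dryer outline
h,sa,v=[t.hsv[...,i].astype(int) for i in range(3)]
print("px samples hsv", t.hsv[245,330],t.hsv[160,235],t.hsv[196,318],t.hsv[205,318],t.hsv[150,385])
m=((sa<70)&(v<170)).astype(np.uint8); m[:140]=0; m[268:]=0; m[:,:195]=0; m[:,372:]=0
m=cv2.morphologyEx(m,cv2.MORPH_CLOSE,np.ones((3,3)))
b=max(blobs(m),key=cv2.contourArea); hull=cv2.convexHull(b)
P=t.ray(hull[:,0],40)[:,:2].astype(np.float32); print("dryer rect (z40)",cv2.minAreaRect(P))
k=((v<45)).astype(np.uint8); k[:180]=0;k[215:]=0;k[:,:303]=0;k[:,335:]=0
for b in blobs(k,4): print("knob",cv2.boundingRect(b),t.ray(b[:,0].mean(0),85))
a=t.im[140:260,200:520,::-1]; 
t.save("pics/top1.png",(200,95,360,265),5); t.save("pics/top2.png",(370,95,530,290),3)
E
```

```text
C [ 347.47371699    6.45870556 1143.63671349] [124.53331632 808.05931797 857.19467963]
side (259, 221, 57, 52) 1356.0
   bowl [512.  236.3] [518.3 225.3  53.2] 11.7
px samples hsv [ 38  17 175] [ 21  44 115] [17 48 48] [ 18  24 157] [ 21  98 169]
dryer rect (z40) ((527.3501586914062, 132.6796112060547), (358.3260192871094, 218.77542114257812), 80.29215240478516)
knob (316, 193, 6, 7) [[533.99357659  41.29411385  85.        ]]
```

View pics/top1.png

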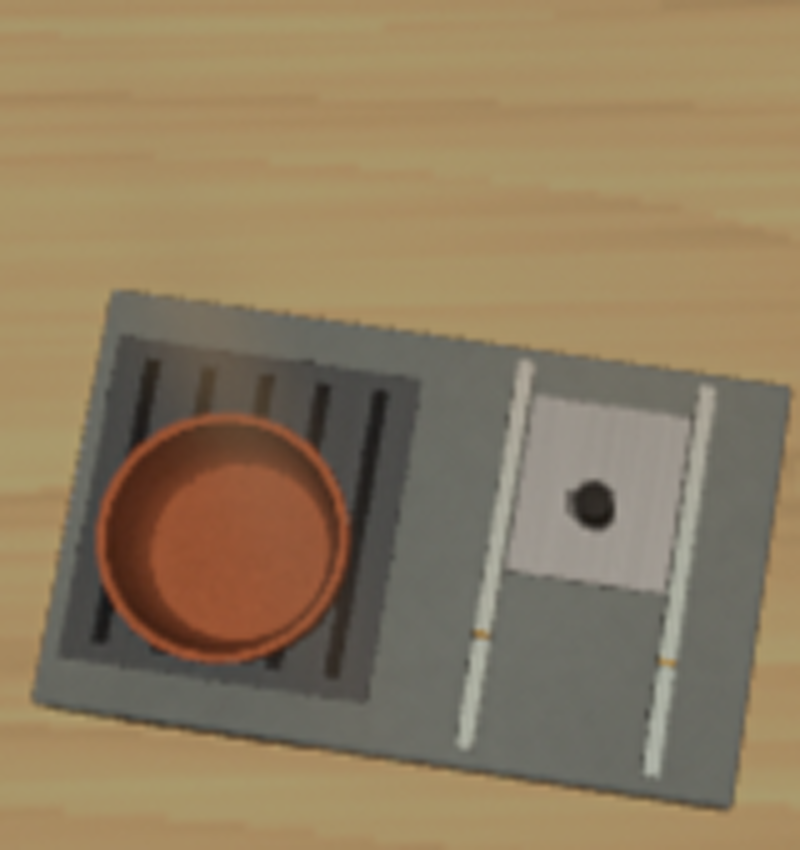

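View pics/top2.png

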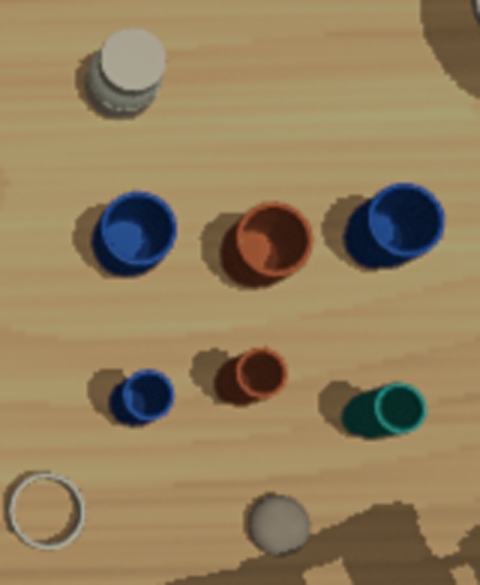

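The crops confirm it. The terracotta beaker's rim is near (461,175) and the terracotta tumbler's near (457,220), with only blue and turquoise look-alikes beside them. The bowl's rim is centred near (245,203), the knob's top near (319,196), and the shutter is shut. My colour mask was too narrow for these.

```bash
sed -i 's/return (((h<9)|(h>174))&(s>120)&(v>50))/return (((h<13)|(h>172))\&(s>115)\&(v>30))/' h.py
python3 - <<'E'
from h import *
t=Cam("top"); s=Cam("side")
print(t.hsv[175,461],t.hsv[186,455],t.hsv[131,367],s.hsv[131,367],s.hsv[143,399])
for n,c in(("top",t),("side",s)):
    for b in blobs(terra(c)):
        x,y,w,h=cv2.boundingRect(b)
        if (n=="top" and 200<x<520 and y<260) or (n=="side" and x>240 and x<420 and y<280):
            print(n,(x,y,w,h),cv2.contourArea(b))
            for nm,z,R in (("bowl",96,62),("beaker",80,32),("tumbler",96,21)):
                if (w>40)==(nm=="bowl"): print("  ",nm,*[np.round(q,1) for q in rim(c,b,z,R)])
g=lambda a:np.array([[200+a[0]/5-.4,95+a[1]/5-.4]])
for nm,a,z in(("corners",(112,291),40),("",(790,385),40),("",(731,808),40),("",(33,703),40),("rib",(481,634),50),("rib",(667,662),50),("knob",(597,503),85),("plate",(537,393),45),("plate",(691,418),45),("plate",(663,592),45),("plate",(506,570),45)):
    print(nm,t.ray(g(a),z)[0].round(1))
print("bowl rim side px ->",s.ray([[288,243]],96).round(1))
for p in((415,173),(503,170),(418,228),(500,232),(462,270),(412,116)): print(p,t.ray([p],85).round(0)[0])
E
```

```text
[  8 178  63] [  8 184  54] [ 21  98 169] [ 15 108  97] [  9 115  82]
top (442, 211, 24, 19) 308.5
   beaker [ 466.9 -282.2] [ 473.2 -296.1   19.9] 5.6
   tumbler [ 470.7 -290.2] [ 471.3 -291.8   19.5] 1.0
top (219, 177, 51, 51) 1955.0
   bowl [522.7 219.1] [523.8 220.4  60.6] 1.1
top (444, 162, 30, 28) 596.0
   beaker [ 582.7 -312.9] [ 583.9 -314.5   30.3] 1.1
   tumbler [ 586.4 -317.6] [ 580.4 -309.8   29.8] 4.6
side (259, 221, 57, 52) 2202.5
   bowl [524.5 222.6] [525.3 221.1  60.6] 1.1
side (392, 129, 15, 21) 176.0
   beaker [ 479.8 -299.3] [ 479.2 -309.7   21.5] 6.6
   tumbler [ 471.9 -286.7] [ 471.9 -286.7   21. ] 3.2
side (357, 117, 21, 13) 64.0
   beaker [ 583.7 -307.4] [ 585.9 -313.9   26.6] 3.9
   tumbler [ 578.1 -296.3] [ 575.5 -289.2   27.4] 3.6
side (368, 23, 28, 33) 72.5
   beaker [ 816.3 -969.1] [593371.6 505216.3 779327.3] 16.6
   tumbler [ 805.8 -929.2] [ 791.7 -940.    43.5] 16.7
side (345, 19, 16, 25) 65.0
   beaker [ 936.6 -958.9] [625704.2 480250.7 788592.3] 14.1
   tumbler [ 927.3 -915.4] [ 868.6 -970.4   89.8] 14.0
side (362, 0, 53, 20) 136.5
   bowl [  911.9 -1198.8] [  918.9 -1204.2    64.2] 26.7
side (331, 0, 24, 26) 61.5
   beaker [ 1085.6 -1110.3] [ 1078.9 -1119.1    44.8] 20.2
   tumbler [ 1063.1 -1063.8] [ 1034.6 -1108.7    67.5] 21.6
corners [664.4 290.8  40. ]
 [606.  -61.7  40. ]
 [389.9 -25.5  40. ]
 [449.6 326.3  40. ]
rib [478.8  98.1  50. ]
rib [462.7   4.9  50. ]
knob [538.2  37.7  85. ]
plate [603.5  68.8  45. ]
plate [588.6 -10.1  45. ]
plate [498.9   6.2  45. ]
plate [511.8  85.6  45. ]
bowl rim side px -> [[519.6 227.1  96. ]]
(415, 173) [ 589. -200.   85.]
(503, 170) [ 591. -417.   85.]
(418, 228) [ 452. -200.   85.]
(500, 232) [ 439. -397.   85.]
(462, 270) [ 350. -299.   85.]
(412, 116) [ 736. -201.   85.]
```

Positions and cross-checks:

| Item | World position (mm) | Check |
|---|---|---|
| Bowl | (524, 220.5) | Both views agree to 2–3 mm, fitted rim R 60.6 plus half a pixel |
| Beaker | (583.7, −314) | R 30.3 plus half a pixel |
| Tumbler | (471.3, −291) | R 19.5 plus half a pixel |
| Dryer yaw | −9.5° | Ribs lie 35.0 mm from the plate's near edge, as they should |

Next I'll go above the beaker.

```bash
cat >> h.py <<'E'
def delta(target,p=None,yaw=None):
    """shift in cm along tool x,y,z from the pose now (or given) to target"""
    s=monitor.read_state(); p=s["eef_pos"] if p is None else np.array(p); yaw=s["eef_rot"][2] if yaw is None else yaw
    d=(np.array(target)-p)/10; c,n=np.cos(yaw),np.sin(yaw)
    return np.round([d[0]*c+d[1]*n,-d[2],-d[0]*n+d[1]*c],2)
E
python3 -c "
from h import *
print(delta([583.7,-314,62],[239.124,-495.287,213.446],-1.121))"
```

```text
[-1.34 15.14 38.91]
```

```bash
python3 -m jog '[{"grip":9.4,"dx":-0.2,"dy":0,"dz":5},{"grip":9.4,"dx":-0.4,"dy":0,"dz":10},{"grip":9.4,"dx":-0.6,"dy":0,"dz":15},{"grip":9.4,"dx":-0.8,"dy":1,"dz":20},{"grip":9.4,"dx":-1,"dy":2,"dz":25},{"grip":9.4,"dx":-1.2,"dy":3,"dz":30},{"grip":9.4,"dx":-1.34,"dy":4,"dz":35},{"grip":9.4,"dx":-1.34,"dy":5,"dz":38.9},{"grip":9.4,"dx":-1.34,"dy":5,"dz":38.9},{"grip":9.4,"dx":-1.34,"dy":5,"dz":38.9},{"grip":9.4,"dx":-1.34,"dy":5,"dz":38.9}]' 20; python3 - <<'E'
from h import *
print(delta([583.7,-314,62]))
s=monitor.read_state();print(s["joints"],s["wrist_force"])
s=Cam("side"); s.save("pics/side1.png",(320,60,480,200),5)
E
```

```text
[-1.34 15.13 38.91]
[-1.18760655e+00  3.00101693e-01  1.52118829e+00 -2.79569373e-05
  1.32072759e+00 -6.65723328e-02] [-0.3229336  -0.26684274 -0.00957155]validation failed for argument at $[0]...
```

View pics/side1.png

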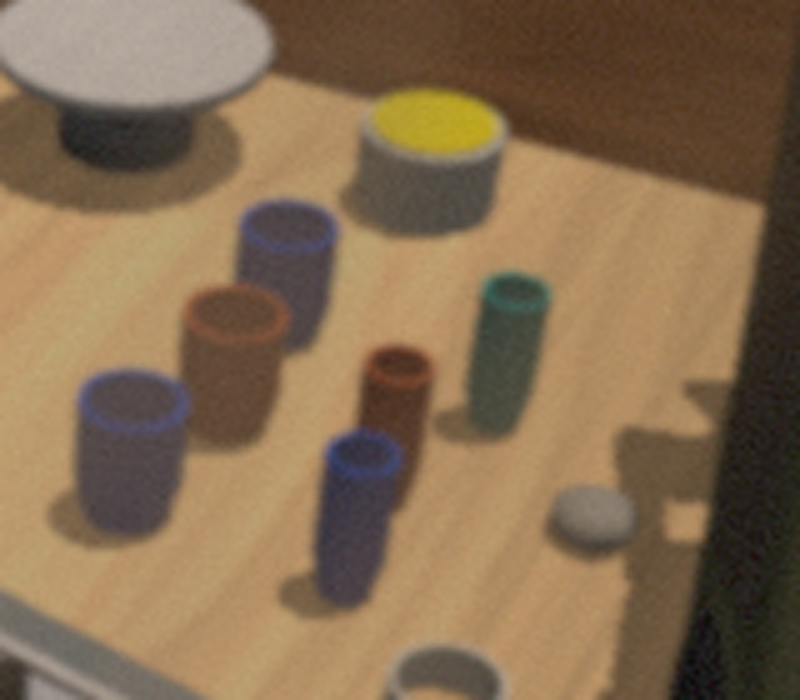

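The call was refused because each row apparently needs "spin" as well, so nothing moved. The picture shows the rims in the side view: beaker (367.2,122.8), tumbler (399.8,73+60).

```bash
python3 -m jog '[{"grip":9.4,"dx":-0.2,"dy":0,"dz":5,"spin":0},{"grip":9.4,"dx":-0.4,"dy":0,"dz":10,"spin":0},{"grip":9.4,"dx":-0.6,"dy":0,"dz":15,"spin":0},{"grip":9.4,"dx":-0.8,"dy":1,"dz":20,"spin":0},{"grip":9.4,"dx":-1,"dy":2,"dz":25,"spin":0},{"grip":9.4,"dx":-1.2,"dy":3,"dz":30,"spin":0},{"grip":9.4,"dx":-1.34,"dy":4,"dz":35,"spin":0},{"grip":9.4,"dx":-1.34,"dy":5,"dz":38.9,"spin":0},{"grip":9.4,"dx":-1.34,"dy":5,"dz":38.9,"spin":0},{"grip":9.4,"dx":-1.34,"dy":5,"dz":38.9,"spin":0},{"grip":9.4,"dx":-1.34,"dy":5,"dz":38.9,"spin":0}]' 20; python3 - <<'E'
from h import *
s=Cam("side")
print("beaker",s.ray([[366.9,122.7]],80),"tumbler",s.ray([[399.3,132.8]],96))
print(delta([583.7,-314,62]))
st=monitor.read_state();print(st["joints"],st["wrist_force"])
E
```

```text
clock: 1.72
eef_pos: [582.9, -314.9, 164.1]
eef_rot: [-1.571, -0.001, -1.122]
wrist_force: [-0.6, -0.2, -0.1]
finger_gap: 93.9
beaker [[ 584.54691394 -313.3280865    80.        ]] tumbler [[ 473.37702798 -289.95702701   96.        ]]
[-0.05 10.21  0.1 ]
[-5.50486861e-01  5.91688800e-01  1.22023501e+00 -2.46475357e-05
  1.32894367e+00  5.71753534e-01] [-0.13932394 -0.11424176 -0.02049923]
```

The side view agrees (584.5, −313.3). Now I'll descend and grip.

```bash
python3 -m jog '[{"grip":9.4,"dx":0,"dy":3,"dz":0.1,"spin":0},{"grip":9.4,"dx":0,"dy":6,"dz":0.1,"spin":0},{"grip":9.4,"dx":0,"dy":8.5,"dz":0.1,"spin":0},{"grip":9.4,"dx":0,"dy":10.2,"dz":0.1,"spin":0},{"grip":9.4,"dx":0,"dy":10.2,"dz":0.1,"spin":0},{"grip":9.4,"dx":0,"dy":10.2,"dz":0.1,"spin":0},{"grip":7.5,"dx":0,"dy":10.2,"dz":0.1,"spin":0},{"grip":7,"dx":0,"dy":10.2,"dz":0.1,"spin":0},{"grip":6.6,"dx":0,"dy":10.2,"dz":0.1,"spin":0},{"grip":6,"dx":0,"dy":10.2,"dz":0.1,"spin":0},{"grip":6,"dx":0,"dy":10.2,"dz":0.1,"spin":0},{"grip":6,"dx":0,"dy":10.2,"dz":0.1,"spin":0},{"grip":6,"dx":0,"dy":10.2,"dz":0.1,"spin":0}]' 20; python3 - <<'E'
from h import *
st=monitor.read_state();print(st["wrist_force"],st["moment"])
E
```

```text
clock: 3.4
eef_pos: [584.9, -314.0, 62.0]
eef_rot: [-1.57, -0.001, -1.121]
wrist_force: [2.1, -3.3, 5.6]
finger_gap: 64.3
[ 2.05661664 -3.34463891  5.64485971] [-0.68450237 -0.43655108  0.05691434]
```

```bash
python3 -m jog '[{"grip":6,"dx":0,"dy":-1,"dz":0,"spin":0},{"grip":6,"dx":0,"dy":-3,"dz":0,"spin":0},{"grip":6,"dx":0,"dy":-6,"dz":0,"spin":0},{"grip":6,"dx":0,"dy":-9.5,"dz":0,"spin":0},{"grip":6,"dx":0,"dy":-12.5,"dz":0,"spin":0},{"grip":6,"dx":0,"dy":-14,"dz":0,"spin":0},{"grip":6,"dx":0,"dy":-14,"dz":0,"spin":0},{"grip":6,"dx":0,"dy":-14,"dz":0,"spin":0}]' 20; python3 - <<'E'
from h import *
st=monitor.read_state();print(st["wrist_force"],st["moment"])
print(delta([524,220.5,202]))
E
```

```text
clock: 4.4
eef_pos: [584.1, -313.4, 200.0]
eef_rot: [-1.572, 0.002, -1.121]
wrist_force: [-0.5, 0.5, -2.4]
finger_gap: 64.5
[-0.45071243  0.54914533 -2.39498124] [ 0.04110912 -0.07208889 -0.00073293]
[-50.69  -0.2   17.8 ]
```

Weight is 2.4 N and the gap holds. Now I'll carry it to above the bowl.

```bash
python3 -m jog '[{"grip":6,"dx":-1,"dy":0,"dz":0.35,"spin":0},{"grip":6,"dx":-3,"dy":0,"dz":1.05,"spin":0},{"grip":6,"dx":-6,"dy":0,"dz":2.1,"spin":0},{"grip":6,"dx":-10,"dy":0,"dz":3.5,"spin":0},{"grip":6,"dx":-14,"dy":0,"dz":4.9,"spin":0},{"grip":6,"dx":-18,"dy":0,"dz":6.3,"spin":0},{"grip":6,"dx":-22,"dy":0,"dz":7.7,"spin":0},{"grip":6,"dx":-26,"dy":0,"dz":9.1,"spin":0},{"grip":6,"dx":-30,"dy":0,"dz":10.5,"spin":0},{"grip":6,"dx":-34,"dy":0,"dz":11.9,"spin":0},{"grip":6,"dx":-38,"dy":0,"dz":13.3,"spin":0},{"grip":6,"dx":-42,"dy":0,"dz":14.7,"spin":0},{"grip":6,"dx":-45.5,"dy":0,"dz":16,"spin":0},{"grip":6,"dx":-48.5,"dy":0,"dz":17.1,"spin":0},{"grip":6,"dx":-50,"dy":0,"dz":17.6,"spin":0},{"grip":6,"dx":-50.7,"dy":0,"dz":17.8,"spin":0},{"grip":6,"dx":-50.7,"dy":0,"dz":17.8,"spin":0},{"grip":6,"dx":-50.7,"dy":0,"dz":17.8,"spin":0},{"grip":6,"dx":-50.7,"dy":0,"dz":17.8,"spin":0}]' 20; python3 - <<'E'
from h import *
print(delta([524,220.5,110])); print(monitor.read_state()["joints"])
s=Cam("side"); s.save("pics/side2.png",(200,80,400,310),2.6 and 3)
E
```

```text
clock: 6.78
eef_pos: [524.5, 219.7, 201.5]
eef_rot: [-1.571, -0.0, -1.122]
wrist_force: [0.1, -0.4, -2.0]
finger_gap: 64.4
[-0.1   9.15 -0.01]
[ 3.32224067e-01  3.51005556e-01  1.48180617e+00 -2.93127026e-05
  1.30876120e+00  1.45414106e+00]
```

View pics/side2.png

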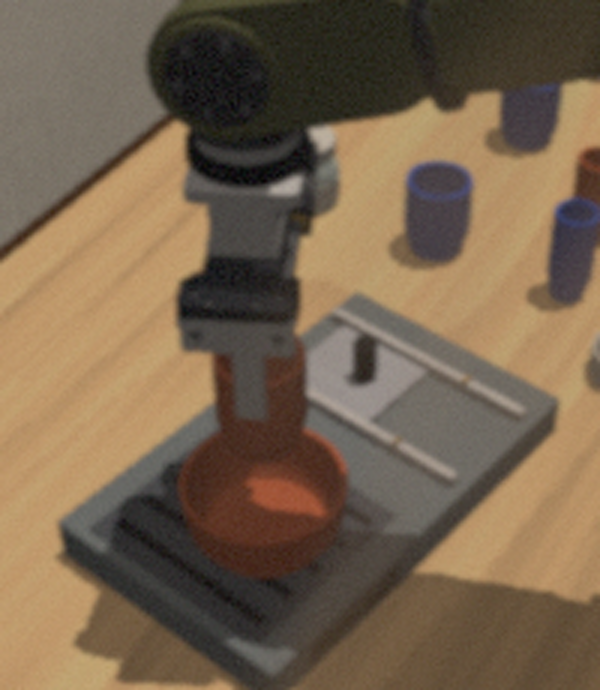

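The beaker is held upright over the bowl, whose rim is at about (263,495) in the crop, and the knob is free. Lowering it now.

```bash
python3 -m jog '[{"grip":6,"dx":-0.1,"dy":2,"dz":0,"spin":0},{"grip":6,"dx":-0.1,"dy":4,"dz":0,"spin":0},{"grip":6,"dx":-0.1,"dy":6,"dz":0,"spin":0},{"grip":6,"dx":-0.1,"dy":7.5,"dz":0,"spin":0},{"grip":6,"dx":-0.1,"dy":8.4,"dz":0,"spin":0},{"grip":6,"dx":-0.1,"dy":8.8,"dz":0,"spin":0},{"grip":6,"dx":-0.1,"dy":9.05,"dz":0,"spin":0},{"grip":6,"dx":-0.1,"dy":9.05,"dz":0,"spin":0},{"grip":6,"dx":-0.1,"dy":9.05,"dz":0,"spin":0}]' 20
```

```text
clock: 7.95
eef_pos: [524.1, 221.3, 111.3]
eef_rot: [-1.57, -0.0, -1.121]
wrist_force: [-0.1, 0.2, -2.4]
finger_gap: 64.3
```

```bash
python3 -m jog '[{"grip":6,"dx":0,"dy":0.05,"dz":0,"spin":0},{"grip":6,"dx":0,"dy":0.1,"dz":0,"spin":0},{"grip":6,"dx":0,"dy":0.15,"dz":0,"spin":0},{"grip":6,"dx":0,"dy":0.15,"dz":0,"spin":0}]' 20
```

```text
clock: 8.45
eef_pos: [524.1, 221.3, 109.9]
eef_rot: [-1.57, -0.0, -1.121]
wrist_force: [-1.0, -1.2, 4.0]
finger_gap: 64.6
```

The floor is reached (+4 N). I'll release it with a modest opening and rise.

```bash
python3 -m jog '[{"grip":6.7,"dx":0,"dy":0,"dz":0,"spin":0},{"grip":7.2,"dx":0,"dy":0,"dz":0,"spin":0},{"grip":7.8,"dx":0,"dy":0,"dz":0,"spin":0},{"grip":8.2,"dx":0,"dy":0,"dz":0,"spin":0},{"grip":8.2,"dx":0,"dy":-0.5,"dz":0,"spin":0},{"grip":8.2,"dx":0,"dy":-2,"dz":0,"spin":0},{"grip":8.2,"dx":0,"dy":-5,"dz":0,"spin":0},{"grip":8.2,"dx":0,"dy":-8,"dz":0,"spin":0},{"grip":8.2,"dx":0,"dy":-10,"dz":0,"spin":0},{"grip":8.2,"dx":0,"dy":-10,"dz":0,"spin":0}]' 20; python3 - <<'E'
from h import *
print(delta([472,-290.7,210]))
E
```

```text
clock: 9.7
eef_pos: [524.5, 221.4, 211.7]
eef_rot: [-1.567, -0.0, -1.121]
wrist_force: [-0.4, 0.1, -1.0]
finger_gap: 81.6
[ 43.83   0.17 -26.99]
```

```bash
python3 -m jog '[{"grip":8.2,"dx":2,"dy":0,"dz":-1.2,"spin":0},{"grip":8.2,"dx":6,"dy":0,"dz":-3.7,"spin":0},{"grip":8.2,"dx":10,"dy":0,"dz":-6.2,"spin":0},{"grip":8.2,"dx":14,"dy":0,"dz":-8.6,"spin":0},{"grip":8.2,"dx":18,"dy":0,"dz":-11.1,"spin":0},{"grip":8.2,"dx":22,"dy":0,"dz":-13.5,"spin":0},{"grip":8.2,"dx":26,"dy":0,"dz":-16,"spin":0},{"grip":8.2,"dx":30,"dy":0,"dz":-18.5,"spin":0},{"grip":8.2,"dx":34,"dy":0,"dz":-20.9,"spin":0},{"grip":8.2,"dx":38,"dy":0,"dz":-23.4,"spin":0},{"grip":8.2,"dx":42,"dy":0,"dz":-25.9,"spin":0},{"grip":8.2,"dx":43.8,"dy":0,"dz":-27,"spin":0},{"grip":8.2,"dx":43.8,"dy":0,"dz":-27,"spin":0},{"grip":8.2,"dx":43.8,"dy":0,"dz":-27,"spin":0}]' 20; python3 - <<'E'
from h import *
print(delta([472,-290.7,84]))
t=Cam("top"); s=Cam("side")
cv2.imwrite("pics/nest1.png",np.hstack([cv2.resize(c.im[y0:y0+100,x0:x0+100,::-1],None,fx=4,fy=4,interpolation=cv2.INTER_CUBIC) for c,x0,y0 in((t,195,150),(s,238,180))]))
E
```

```text
clock: 11.45
eef_pos: [471.5, -289.4, 209.3]
eef_rot: [-1.571, 0.0, -1.12]
wrist_force: [0.2, -0.4, 0.7]
finger_gap: 82.0
[ 1.400e-01  1.253e+01 -1.000e-02]
```

View pics/nest1.png

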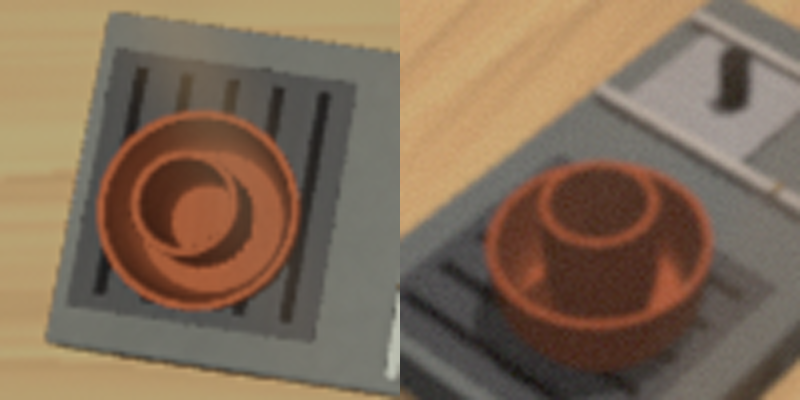

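The beaker stands upright in the bowl, with its rim at top px (241,201) and side px (288,231). Now I'll grip the tumbler 12 mm below its rim.

```bash
python3 -m jog '[{"grip":8.2,"dx":0.1,"dy":4,"dz":0,"spin":0},{"grip":8.2,"dx":0.1,"dy":8,"dz":0,"spin":0},{"grip":8.2,"dx":0.1,"dy":11,"dz":0,"spin":0},{"grip":8.2,"dx":0.1,"dy":12.5,"dz":0,"spin":0},{"grip":8.2,"dx":0.1,"dy":12.5,"dz":0,"spin":0},{"grip":6.5,"dx":0.1,"dy":12.5,"dz":0,"spin":0},{"grip":5.5,"dx":0.1,"dy":12.5,"dz":0,"spin":0},{"grip":4.8,"dx":0.1,"dy":12.5,"dz":0,"spin":0},{"grip":4.4,"dx":0.1,"dy":12.5,"dz":0,"spin":0},{"grip":3.8,"dx":0.1,"dy":12.5,"dz":0,"spin":0},{"grip":3.8,"dx":0.1,"dy":12.5,"dz":0,"spin":0},{"grip":3.8,"dx":0.1,"dy":12.5,"dz":0,"spin":0},{"grip":3.8,"dx":0.1,"dy":12.5,"dz":0,"spin":0}]' 15; python3 - <<'E'
from h import *
t=Cam("top"); s=Cam("side")
print(t.ray([[240.8,201.3]],128),s.ray([[287.6,230.9]],128))
E
```

```text
clock: 13.18
eef_pos: [471.8, -291.6, 84.6]
eef_rot: [-1.571, -0.0, -1.121]
wrist_force: [0.6, -0.3, 2.5]
finger_gap: 42.3
[[519.79820623 221.08590425 128.        ]] [[522.38666804 222.48911651 128.        ]]
```

```bash
python3 -m jog '[{"grip":3.8,"dx":0,"dy":-1,"dz":0,"spin":0},{"grip":3.8,"dx":0,"dy":-3,"dz":0,"spin":0},{"grip":3.8,"dx":0,"dy":-6,"dz":0,"spin":0},{"grip":3.8,"dx":0,"dy":-9.5,"dz":0,"spin":0},{"grip":3.8,"dx":0,"dy":-13,"dz":0,"spin":0},{"grip":3.8,"dx":0,"dy":-15.3,"dz":0,"spin":0},{"grip":3.8,"dx":0,"dy":-16,"dz":0,"spin":0},{"grip":3.8,"dx":0,"dy":-16,"dz":0,"spin":0},{"grip":3.8,"dx":0,"dy":-16,"dz":0,"spin":0}]' 15; python3 - <<'E'
from h import *
print(delta([522,221.5,244]))
E
```

```text
clock: 14.4
eef_pos: [471.3, -291.3, 243.3]
eef_rot: [-1.572, 0.002, -1.121]
wrist_force: [0.0, 0.4, -1.4]
finger_gap: 42.6
[-43.98  -0.07  26.86]
```

```bash
python3 -m jog '[{"grip":3.8,"dx":-1,"dy":0,"dz":0.6,"spin":0},{"grip":3.8,"dx":-3,"dy":0,"dz":1.8,"spin":0},{"grip":3.8,"dx":-6,"dy":0,"dz":3.7,"spin":0},{"grip":3.8,"dx":-9.5,"dy":0,"dz":5.8,"spin":0},{"grip":3.8,"dx":-13,"dy":0,"dz":7.9,"spin":0},{"grip":3.8,"dx":-16.5,"dy":0,"dz":10.1,"spin":0},{"grip":3.8,"dx":-20,"dy":0,"dz":12.2,"spin":0},{"grip":3.8,"dx":-23.5,"dy":0,"dz":14.3,"spin":0},{"grip":3.8,"dx":-27,"dy":0,"dz":16.5,"spin":0},{"grip":3.8,"dx":-30.5,"dy":0,"dz":18.6,"spin":0},{"grip":3.8,"dx":-34,"dy":0,"dz":20.8,"spin":0},{"grip":3.8,"dx":-37.5,"dy":0,"dz":22.9,"spin":0},{"grip":3.8,"dx":-40.5,"dy":0,"dz":24.7,"spin":0},{"grip":3.8,"dx":-42.8,"dy":0,"dz":26.1,"spin":0},{"grip":3.8,"dx":-44,"dy":0,"dz":26.9,"spin":0},{"grip":3.8,"dx":-44,"dy":0,"dz":26.9,"spin":0},{"grip":3.8,"dx":-44,"dy":0,"dz":26.9,"spin":0},{"grip":3.8,"dx":-44,"dy":0,"dz":26.9,"spin":0}]' 15; python3 - <<'E'
from h import *
print(delta([522,221.5,142]))
s=Cam("side"); s.save("pics/side3.png",(230,130,350,280),4)
E
```

```text
clock: 16.65
eef_pos: [522.7, 220.9, 244.6]
eef_rot: [-1.571, -0.0, -1.122]
wrist_force: [0.1, 0.5, -1.3]
finger_gap: 41.9
[-0.08 10.26 -0.03]
```

View pics/side3.png

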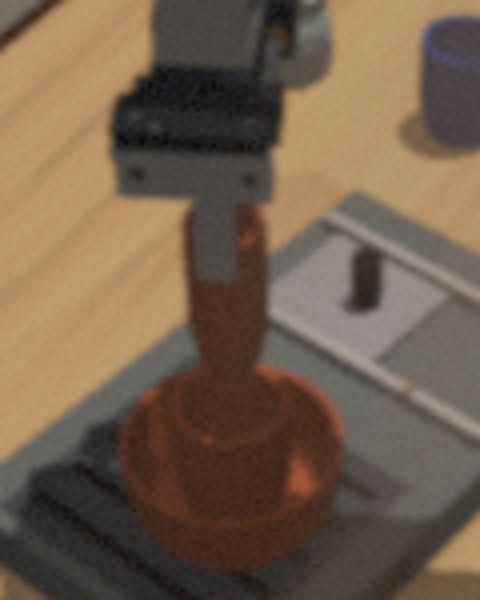

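The tumbler is upright and its foot, near (228,390) in the crop, is above the beaker's mouth. I'll lower it in two stages.

```bash
python3 -m jog '[{"grip":3.8,"dx":-0.1,"dy":2,"dz":0,"spin":0},{"grip":3.8,"dx":-0.1,"dy":3.5,"dz":0,"spin":0},{"grip":3.8,"dx":-0.1,"dy":4.5,"dz":0,"spin":0},{"grip":3.8,"dx":-0.1,"dy":5.5,"dz":0,"spin":0},{"grip":3.8,"dx":-0.1,"dy":6.2,"dz":0,"spin":0},{"grip":3.8,"dx":-0.1,"dy":6.5,"dz":0,"spin":0},{"grip":3.8,"dx":-0.1,"dy":6.5,"dz":0,"spin":0}]' 15; python3 -c "
from h import *
print(delta([522,221.5,142]))"
```

```text
clock: 17.58
eef_pos: [522.2, 222.6, 179.5]
eef_rot: [-1.571, -0.0, -1.121]
wrist_force: [1.1, 0.8, -0.4]
finger_gap: 42.5
[ 0.09  3.75 -0.07]
```

```bash
python3 -m jog '[{"grip":3.8,"dx":0,"dy":1,"dz":0,"spin":0},{"grip":3.8,"dx":0,"dy":2,"dz":0,"spin":0},{"grip":3.8,"dx":0,"dy":2.9,"dz":0,"spin":0},{"grip":3.8,"dx":0,"dy":3.4,"dz":0,"spin":0},{"grip":3.8,"dx":0,"dy":3.7,"dz":0,"spin":0},{"grip":3.8,"dx":0,"dy":3.75,"dz":0,"spin":0},{"grip":3.8,"dx":0,"dy":3.75,"dz":0,"spin":0}]' 15
```

```text
clock: 18.45
eef_pos: [522.3, 222.6, 142.2]
eef_rot: [-1.57, -0.0, -1.121]
wrist_force: [-0.6, 0.2, -1.7]
finger_gap: 42.0
```

```bash
python3 -m jog '[{"grip":3.8,"dx":0,"dy":0.05,"dz":0,"spin":0},{"grip":3.8,"dx":0,"dy":0.1,"dz":0,"spin":0},{"grip":3.8,"dx":0,"dy":0.15,"dz":0,"spin":0},{"grip":3.8,"dx":0,"dy":0.15,"dz":0,"spin":0}]' 15
```

```text
clock: 18.95
eef_pos: [522.3, 222.6, 140.6]
eef_rot: [-1.57, -0.0, -1.121]
wrist_force: [-0.5, 0.1, 1.7]
finger_gap: 42.1
```

Contact came at the expected height (140.6). I'll release and rise.

```bash
python3 -m jog '[{"grip":4.5,"dx":0,"dy":0,"dz":0,"spin":0},{"grip":5,"dx":0,"dy":0,"dz":0,"spin":0},{"grip":5.6,"dx":0,"dy":0,"dz":0,"spin":0},{"grip":6,"dx":0,"dy":0,"dz":0,"spin":0},{"grip":6,"dx":0,"dy":-0.5,"dz":0,"spin":0},{"grip":6,"dx":0,"dy":-2,"dz":0,"spin":0},{"grip":6,"dx":0,"dy":-5,"dz":0,"spin":0},{"grip":6,"dx":0,"dy":-8,"dz":0,"spin":0},{"grip":6,"dx":0,"dy":-9,"dz":0,"spin":0},{"grip":6,"dx":0,"dy":-9,"dz":0,"spin":0}]' 15; python3 - <<'E'
from h import *
print(delta([533,39,150]))
t=Cam("top"); s=Cam("side")
# knob from both views: dark blobs near the plate
for n,c,(x0,y0,x1,y1) in(("top",t,(303,180,335,215)),("side",s,(308,180,335,215))):
    v=c.hsv[...,2]; k=np.zeros_like(v); k[y0:y1,x0:x1]=(v[y0:y1,x0:x1]<60); 
    for b in blobs(k,4): print(n,cv2.boundingRect(b),b[:,0].mean(0))
s.save("pics/side4.png",(250,150,370,270),5)
E
```

```text
clock: 20.2
eef_pos: [522.2, 222.6, 230.8]
eef_rot: [-1.57, -0.0, -1.121]
wrist_force: [-0.2, -0.2, 0.5]
finger_gap: 60.3
[17.    8.08 -7.01]
top (315, 192, 7, 8) [318.21052632 195.68421053]
side (319, 193, 5, 14) [321.15151515 199.51515152]
```

View pics/side4.png

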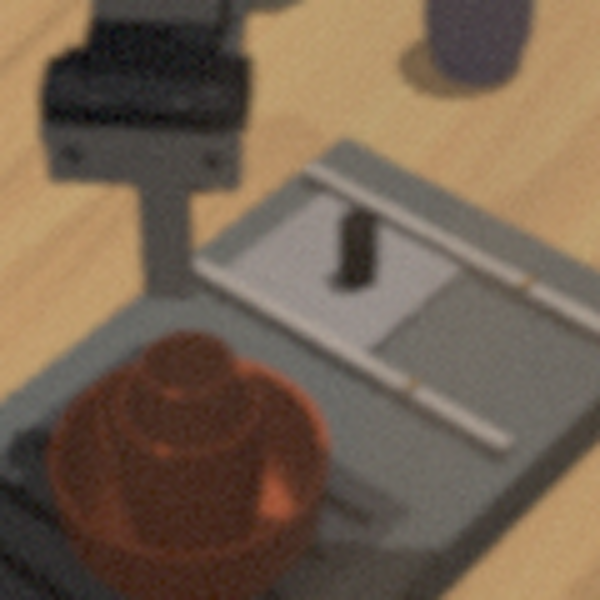

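The nest stands upright, with the tumbler's rim at about (187,360) in the crop. The knob's top is at (360,213), its foot at (356,284), and the shutter is shut. Locating the knob from both views:

```bash
python3 - <<'E'
from h import *
t=Cam("top"); s=Cam("side")
print("side top",s.ray([[321.6,192.2]],85),"side foot",s.ray([[320.6,206]],45),"top",t.ray([[318.6,195.4]],85))
print(delta([537,38.5,150]))
x,y=t.im.shape[:2]
E
python3 -m jog '[{"grip":6,"dx":2,"dy":0,"dz":-0.8,"spin":-5},{"grip":6,"dx":5,"dy":0,"dz":-2,"spin":-15},{"grip":6,"dx":9,"dy":0,"dz":-3.6,"spin":-25},{"grip":6,"dx":13,"dy":2,"dz":-5.2,"spin":-35},{"grip":6,"dx":16,"dy":5,"dz":-6.2,"spin":-45},{"grip":6,"dx":17.1,"dy":8,"dz":-6.6,"spin":-52},{"grip":6,"dx":17.1,"dy":9,"dz":-6.6,"spin":-54.7},{"grip":6,"dx":17.1,"dy":9,"dz":-6.6,"spin":-54.7},{"grip":6,"dx":17.1,"dy":9,"dz":-6.6,"spin":-54.7},{"grip":6,"dx":17.1,"dy":9,"dz":-6.6,"spin":-54.7}]' 15
python3 -c "
from h import *
print(delta([537,38.5,66])); print(monitor.read_state()['joints'])"
```

```text
side top [[544.50263891  33.91805106  85.        ]] side foot [[542.71401548  40.86875062  45.        ]] top [[537.6794616   38.65574746  85.        ]]
[17.23  7.93 -6.64]
clock: 21.65
eef_pos: [537.3, 40.1, 141.0]
eef_rot: [-1.571, -0.001, -0.167]
wrist_force: [-0.0, 0.2, -0.1]
finger_gap: 59.8
[ 0.    7.5  -0.16]
[6.49538742e-03 3.45457674e-01 1.63748441e+00 1.08133771e-05
 1.15779311e+00 1.73092846e-01]
```

Top and side views give the knob's x as 537–543. I'll descend at about 540.5, a slight +x bias so that closing draws the shutter rather than jamming it on its stop.

```bash
python3 -m jog '[{"grip":6,"dx":0.35,"dy":2.5,"dz":-0.06,"spin":0},{"grip":6,"dx":0.35,"dy":5,"dz":-0.06,"spin":0},{"grip":6,"dx":0.35,"dy":6.8,"dz":-0.06,"spin":0},{"grip":6,"dx":0.35,"dy":7.5,"dz":-0.06,"spin":0},{"grip":6,"dx":0.35,"dy":7.5,"dz":-0.06,"spin":0},{"grip":4.5,"dx":0.35,"dy":7.5,"dz":-0.06,"spin":0},{"grip":3.5,"dx":0.35,"dy":7.5,"dz":-0.06,"spin":0},{"grip":2.8,"dx":0.35,"dy":7.5,"dz":-0.06,"spin":0},{"grip":2.3,"dx":0.35,"dy":7.5,"dz":-0.06,"spin":0},{"grip":1.5,"dx":0.35,"dy":7.5,"dz":-0.06,"spin":0},{"grip":1.5,"dx":0.35,"dy":7.5,"dz":-0.06,"spin":0},{"grip":1.5,"dx":0.35,"dy":7.5,"dz":-0.06,"spin":0}]' 30; python3 - <<'E'
from h import *
s=monitor.read_state(); y=s["eef_rot"][2]; f=s["wrist_force"]; p=s["eef_pos"]
u=np.array([np.cos(y),np.sin(y)]); print("F along x'",f[:2]@u,"p",p[:2]@u,y)
E
```

```text
clock: 23.15
eef_pos: [540.7, 38.7, 65.6]
eef_rot: [-1.571, -0.001, -0.166]
wrist_force: [3.1, -0.7, -0.6]
finger_gap: 19.1
F along x' 3.210861468332169 p 526.8476443159635 -0.166295369727824
```

Gripped: the pull is 3.2 N toward shut, so the shutter is near 0. I'll find the stop by easing +x a little.

```bash
for i in 1; do python3 -m jog '[{"grip":1.5,"dx":0.1,"dy":0,"dz":0,"spin":0},{"grip":1.5,"dx":0.1,"dy":0,"dz":0,"spin":0},{"grip":1.5,"dx":0.1,"dy":0,"dz":0,"spin":0}]' 40; done; python3 - <<'E'
from h import *
s=monitor.read_state(); y=s["eef_rot"][2]; u=np.array([np.cos(y),np.sin(y)]); print(s["wrist_force"][:2]@u,s["eef_pos"][:2]@u)
E
```

```text
clock: 23.52
eef_pos: [541.5, 38.5, 65.6]
eef_rot: [-1.571, -0.0, -0.166]
wrist_force: [3.1, -0.8, 1.4]
finger_gap: 19.0
3.178747318128206 527.645670969282
```

```bash
python3 -m jog '[{"grip":1.5,"dx":0.1,"dy":0,"dz":0,"spin":0},{"grip":1.5,"dx":0.1,"dy":0,"dz":0,"spin":0},{"grip":1.5,"dx":0.1,"dy":0,"dz":0,"spin":0}]' 40; python3 - <<'E'
from h import *
s=monitor.read_state(); y=s["eef_rot"][2]; u=np.array([np.cos(y),np.sin(y)]); print(s["wrist_force"][:2]@u,s["eef_pos"][:2]@u)
E
```

```text
clock: 23.9
eef_pos: [541.6, 38.5, 65.5]
eef_rot: [-1.571, 0.002, -0.166]
wrist_force: [-5.6, -0.1, 6.6]
finger_gap: 19.1
-5.513763364037559 527.7435092736782
```

The stop is at p ≈ 527.7 along the dryer's x (force flipped to −5.5 N), so half open is p ≈ 692.7 − 200 = 492.7. Drawing it with a 60 N grip.

```bash
python3 -m jog '[{"grip":1.5,"dx":-0.1,"dy":0,"dz":0,"spin":0},{"grip":1.5,"dx":-0.1,"dy":0,"dz":0,"spin":0},{"grip":1.5,"dx":-0.5,"dy":0,"dz":0,"spin":0},{"grip":1.5,"dx":-1,"dy":0,"dz":0,"spin":0},{"grip":1.5,"dx":-1.5,"dy":0,"dz":0,"spin":0},{"grip":1.5,"dx":-2,"dy":0,"dz":0,"spin":0},{"grip":1.5,"dx":-2.5,"dy":0,"dz":0,"spin":0},{"grip":1.5,"dx":-3,"dy":0,"dz":0,"spin":0},{"grip":1.5,"dx":-3.4,"dy":0,"dz":0,"spin":0},{"grip":1.5,"dx":-3.6,"dy":0,"dz":0,"spin":0},{"grip":1.5,"dx":-3.6,"dy":0,"dz":0,"spin":0},{"grip":1.5,"dx":-3.6,"dy":0,"dz":0,"spin":0},{"grip":1.5,"dx":-3.6,"dy":0,"dz":0,"spin":0}]' 60; python3 - <<'E'
from h import *
s=monitor.read_state(); y=s["eef_rot"][2]; u=np.array([np.cos(y),np.sin(y)]); print(s["wrist_force"][:2]@u,s["eef_pos"][:2]@u)
t=Cam("top"); s=Cam("side"); 
cv2.imwrite("pics/fin.png",np.hstack([cv2.resize(c.im[y0:y0+120,x0:x0+120,::-1],(396,396),interpolation=cv2.INTER_CUBIC) for c,x0,y0 in((t,260,150),(s,260,150))]))
E
```

```text
clock: 25.52
eef_pos: [507.3, 44.4, 65.6]
eef_rot: [-1.57, -0.002, -0.166]
wrist_force: [8.1, -1.8, -2.2]
finger_gap: 19.3
8.280140876910489 492.92453186926826
```

View pics/fin.png

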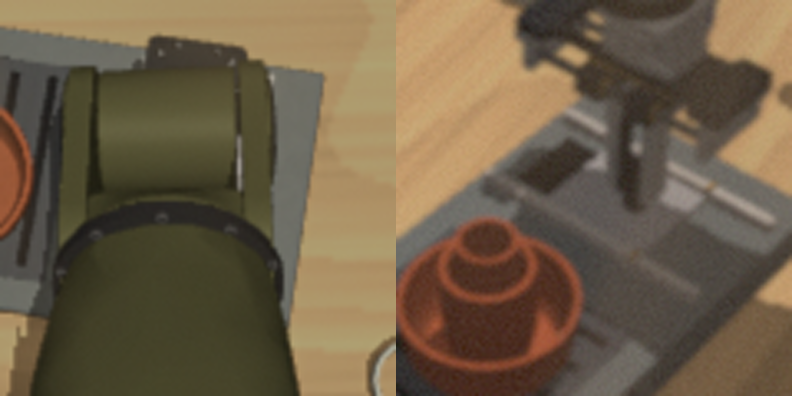

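The side view shows the opening behind the plate (about (550,165)) and the plate's near edge on the line between the brass ribs at (633,255) and (712,187). The nest is upright. Travel is 34.8 mm and the 8.3 N spring force matches half travel (8.6 N). Handing in.

```bash
python3 -c "
from cell import ticket,monitor
s=monitor.read_state();print(s['clock'],s['eef_pos'],s['wrist_force'],s['finger_gap'])
print(ticket.sign_off())"
```

```text
25.625 [507.2517191   44.38756572  65.54174645] [ 7.9317976  -0.46343458 -2.33143579] 19.00102055400707
the job is handed in; nothing more can be done
None
```

The job is done and handed in at 25.6 s of the 64 s allowed. I set the terracotta beaker upright in the bowl, then the terracotta tumbler upright in the beaker, and let go of both. I then gripped the shutter knob at 60 N, drew the shutter half open and handed in while still holding it.

- **Nest:** the last side picture shows all three vessels upright. Both vessels touched down at the heights expected from their sizes.
- **Shutter:** travel from the stop I felt is 34.8 mm against a target of 35. The spring pulls about 8 N, where 8.6 N is expected, and the plate's near edge lies on the line of the brass ribs. In the last picture the arm hid the shutter from the top camera, so only the side view confirms this.
- **Disagreements:** the two cameras differed by up to about 7 mm on the knob's position, so I found its zero by force instead. The first move call was refused because its rows lacked "spin", and nothing moved.
- **Bystanders:** I made no planned contact with the jar, ring, stone, brush or look-alikes. I did not measure them again at the end.

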